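# Nudge a base plate home on the welding fixture's locating pins

### The arm

A 6-joint arm with a two-finger parallel gripper is mounted at the origin on the work surface. World frame = base frame: x ahead of the robot, y to its left, z up, the work surface at z = 0. Lengths are in m, angles in rad, forces in N, time in s.
With the tool pointing down it reaches from about 0.375 to 0.9 m from the base axis. Payload 3.1 kg.
Tool frame: the origin (TCP) lies midway between the tips of the shut fingers; the grasp point (between the pads) lies 19 mm behind it; x points along the fingers, z is the direction in which the jaws open and shut, and the axes are right-handed (so a half turn about x gives the same grasp; the last joint's range is limited). The gripper opens to 87 mm and grips with 3 to 60 N. Pads are 19 mm wide; open, the fingers measure 117 mm over their backs; the gripper's body (75 mm by 190 mm) begins 51 mm behind the grasp point.
Start: joints at [1.016, 0.527, 1.433, -0, 1.181, -0.178], TCP at [0.229, 0.581, 0.223] pointing down, gripper open.
Joint ranges: [-3.08, 3.08], [-0.75, 2.2], [0.22, 2.44], [-1.43, 4.57], [0, 2.65], [-2.85, 2.85]. Speed limits (rad/s): [2.79, 2.79, 3.14, 3.14, 3.14, 3.14].

### API

Orientations are given as a unit quaternion [x, y, z, w].
In Python, from rig import robot, optics, workorder gives the robot as it stands.
- The arm moves only by the tool arm_command, never from a script. Its argument "plan" is a list of rows, each a list of 7 numbers: the shift along the tool's x, y, z in cm, then the turn, a rotation vector about the tool's x, y, z in rad, then the finger opening in cm, from 0 to 8.7. In form: [[x, y, z, ax, ay, az, gripper], ...]. A call has 1 to 12 rows; each row shifts and turns the pose as measured when the row begins, along the tool's axes as they then stand; what a row does not reach is not made up. A row lasts 1/8 s, in which the tool goes at most 62.5 mm and 10.7 degrees, less where a joint would pass 70% of its speed; a pose out of reach is approached as far as the arm can. A call with a gripper value outside its range is refused whole. The fingers move at their own pace and stop on an object; "grip_force" is the grip in N (left out, the last holds). Time passes only in rows, so rows that do not move let the fingers close. It gives the time, the measured TCP pose, the force and the opening at its end, in the units of the state.
- robot.get_obs(): the state, without advancing time (a new reading comes with each control period).
- optics.camera(name): name is "side" or "top"; returns (picture, depth): 480x640x3 uint8, blue, green, red; 480x640 float32, m along the optical axis (not along the pixel's ray), 0 where there is no reading.
- optics.camera_info(name): a dict with "mtx" (3x3 intrinsics, pixels), "k1" (the pictures are not rectified: a ray, as slopes to the right and down, at radius r is drawn at 1 + k1 r^2 times it, then the intrinsics apply), "position" and "rotation" of the camera in the world. Camera axes: x right, y down, z forward; pixel columns grow to the right and rows downward; lengths in m; the calibration is good to about 2 mm. A picture is of the moment at which its call begins. camera_info takes no time and is no camera call.
- workorder.hand_in(): hands the job in, once; it reports no verdict.
The state is a dict: "time": time; "q": joint angles; "joint_velocities": joint speeds; "joint_torque": joint torques, N m; "position": TCP position; "tool_rot": TCP orientation; "ft_force": force on the tool from outside, world axes, zero at the start; "moment": the same for the moment, N m; "grip_width": finger opening in m.
Only numpy, scipy, OpenCV 4.12 (cv2) and the standard library are available. Lean on these libraries where they do the work, as an engineer would, in place of code of your own. Each camera call takes 0.05 s, during which the arm holds its last target. There are 200 camera calls.

### The job

Nudge the flat aluminium plate sideways with the fingertips until its two round holes drop over the fixture's two locating pins and it lies flat and fully home on the lower seat. Only push it: never lift or carry it. Leave the hammer, the can and the angle bracket where they are, and finish with the plate at rest and the hand clear of it.

Things in the scene. Friction and masses are not known exactly. Their poses are not given: they have to be found in the camera images.
- plate: Loose workpiece: bare grey metal plate 80 (x) by 130 (y) by 12 (z) mm, about 0.8 kg, a 13 mm round through hole near each short end (y = +-45 mm) and a 40 mm square window in the middle. Origin: centre of its underside. It starts flat, part on the ledge, part on the pin tips, 20 to 28 mm short of home on the robot's side, up to 18 mm off sideways, turned up to 0.15 rad. A few newtons slide it.
- hole_left (a point): Centre of the plate's +y hole, on its underside; axes as the plate.
- hole_right (a point): Centre of the plate's -y hole, on its underside; axes as the plate.
- fixture: Fixture bolted to the table: dark steel base, x = -115 to 75 mm, y = +-110 mm, its seat 12 mm above the table; on the robot's side (x = -115 to -44 mm) a brass ledge 18 mm above the table. Cap screws 6 mm high on the seat at x = 62, y = +-95 mm. Origin on the table below the midpoint of the pins; x away from the robot, y left along the line of pins; turned up to 0.3 rad.
- seat (a point): Midpoint between the pins on the seat's upper face, 12 mm above the table; axes as the fixture. Home: the plate's origin is here, axes parallel. Then its near long edge (x = -40 mm) is 4 mm past the ledge and its top 24 mm above the table (30 mm before it drops).
- pin_left (a point): Tip of the +y locating pin (y = 45 mm). 10 mm in diameter for 2.5 mm above the seat, then tapered to a 4 mm tip 6 mm above the seat, level with the ledge. The hole starts to drop within about 4 mm of the pin's axis; pushed off its middle the plate turns.
- pin_right (a point): Tip of the -y locating pin, same shape, at y = -45 mm.
- hammer_mid (a point): Middle of a loose hammer, 260 mm long, lying on the table to the left (+y) of the fixture; leave it alone.
- can: Loose upright metal can, 54 mm in diameter, 120 mm high, standing off the fixture's far right corner (+x, -y); origin at its base; leave it alone.
- bracket: Loose steel angle bracket, 60 by 50 mm, 50 mm high, on the table to the right (-y) of the fixture; origin under the middle of its foot; leave it alone.
Mind the look-alikes: they are no part of the job. Of the things shaped like the plate, the grey one is meant.

How it is judged:
By the outcome, as a careful person would: the job done as asked, in the order asked, and still so for the second after the job is handed in, with the robot touching nothing.
It also fails if it takes over 64 s, if anything falls off the work surface, if the arm or the gripper's body presses on something with over 40 N, if the wrist force passes 120 N, or if a joint passes its speed limit or range.

## Working session

There is one attempt and no reset: what is moved stays moved. The work goes in short steps, Python scripts to look and compute and a tool call to move; the robot and the scene stay as the last step left them, time stands still between calls to the robot, and variables do not carry over. Pictures are saved under pics/ and viewed, about 8 in all and at most 12, crops included, and the job is handed in when it is done.

Besides the shell and the picture viewer there is one more tool, called after "Call:" as name(argument=value, ...), one argument or row to a line, values as JSON. arm_command: Moves the arm, as the interface text tells. Its arguments: {"type":"object","properties":{"plan":{"type":"array"},"grip_force":{"type":"number"}},"required":["plan"]}

```bash
ls; mkdir -p pics; python3 - <<'E'
from rig import robot, optics
import cv2
print({k:v for k,v in robot.get_obs().items()})
for n in("top","side"):
    p,d=optics.camera(n); cv2.imwrite(f"pics/{n}0.png",p); print(optics.camera_info(n))
E
```

```text
pics
{'time': 0.0, 'q': array([ 1.01648398e+00,  5.28458873e-01,  1.43389727e+00, -2.06746784e-05,
        1.18139394e+00, -1.78515461e-01]), 'joint_velocities': array([-1.37595329e-03,  1.28362090e-03,  2.31965819e-03,  6.06098883e-04,
       -2.69562551e-05,  8.22315913e-04]), 'joint_torque': array([-1.07306008e-03, -4.40047145e+01, -1.76589471e+01,  6.32453710e-02,
        5.82765753e-02, -1.64640619e-04]), 'position': array([0.22897982, 0.58075816, 0.22157772]), 'tool_rot': array([-0.39812067,  0.58528899,  0.39748769,  0.58390091]), 'ft_force': array([0.53526721, 0.51933775, 0.17236822]), 'moment': array([-0.01129544,  0.00630655, -0.01397815]), 'grip_width': 0.08634465012626474}
{'mtx': array([[437.0513904 ,   0.        , 318.33339309],
       [  0.        , 437.0513904 , 240.5420918 ],
       [  0.        ,   0.        ,   1.        ]]), 'k1': -0.018720367238702657, 'position': array([0.42846666, 0.04813947, 0.73105854]), 'rotation': array([ 0.70740644, -0.69861127,  0.07635266, -0.07542343])}
{'mtx': array([[538.76314112,   0.        , 318.86325491],
       [  0.        , 538.76314112, 238.91104375],
       [  0.        ,   0.        ,   1.        ]]), 'k1': -0.15684459106503373, 'position': array([ 0.4434507 , -0.63465553,  0.6326203 ]), 'rotation': array([ 0.90040737, -0.07269111,  0.02950632, -0.42791581])}
```

View pics/top0.png

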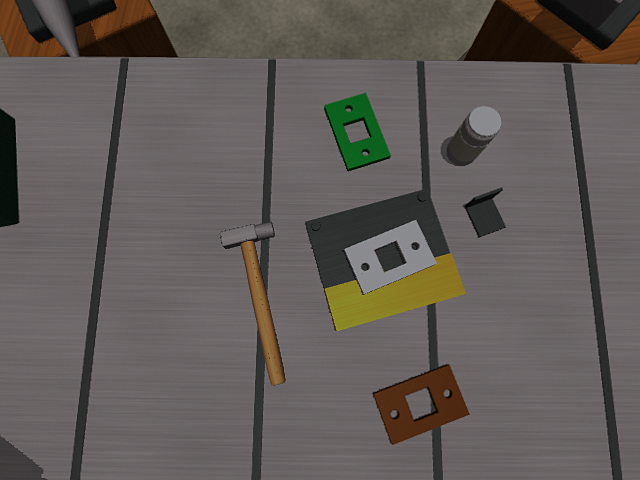

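View pics/side0.png

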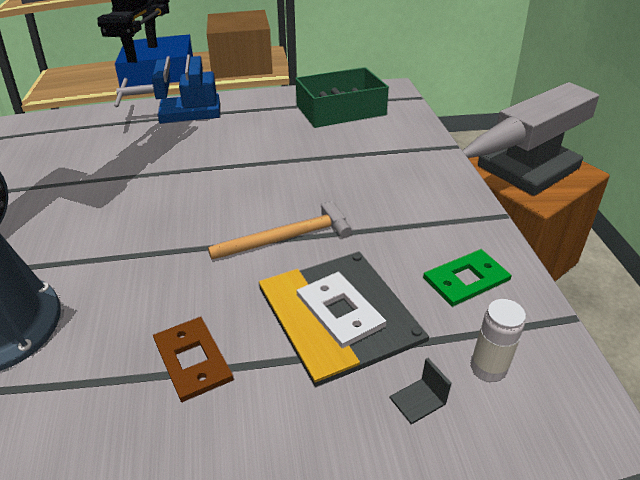

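The top view shows the grey plate centred at about (390,257), the dark base with its yellow ledge spanning (305–465, 190–330), and the cap screws at (316,227) and (421,196). The hammer is to the left at about (260,300), the can is at (465,150) and the bracket at (485,215). The green and brown plates are decoys. The side view agrees.

```bash
cat > h.py <<'E'
import numpy as np, cv2
from scipy.spatial.transform import Rotation as R
from rig import robot, optics
def cast(n,uv,z):
    i=optics.camera_info(n); K=i["mtx"]; dist=np.array([i["k1"],0,0,0,0])
    s=cv2.undistortPoints(np.float64(uv).reshape(-1,1,2),K,dist)[:,0]
    d=R.from_quat(i["rotation"]).apply(np.c_[s,np.ones(len(s))]); p=np.array(i["position"])
    return (p+d*((z-p[2])/d[:,2])[:,None])[:,:2]
def blob(mask,seed):
    """contour of the largest blob within 120 px of seed"""
    m=np.zeros_like(mask); cv2.circle(m,seed,120,255,-1)
    m=cv2.morphologyEx(mask&m,cv2.MORPH_OPEN,np.ones((3,3)))
    return max(cv2.findContours(m,cv2.RETR_EXTERNAL,cv2.CHAIN_APPROX_NONE)[0],key=cv2.contourArea)
def rect(xy):
    """centre, long side, short side, yaw of short side (nearest world x)"""
    c,_,_=cv2.minAreaRect(np.float32(xy*1000)); b=cv2.boxPoints(cv2.minAreaRect(np.float32(xy*1000)))
    e=[b[1]-b[0],b[2]-b[1]]; e.sort(key=np.linalg.norm); s=e[0]*np.sign(e[0][0])
    return np.array(c),np.linalg.norm(e[1]),np.linalg.norm(s),np.arctan2(s[1],s[0])
def measure(n,pic,seed):
    h=cv2.cvtColor(pic,cv2.COLOR_BGR2HSV)
    wh=cv2.inRange(h,(0,0,195),(180,40,255)); ye=cv2.inRange(h,(18,150,100),(35,255,255))
    dk=cv2.inRange(h,(0,0,30),(180,60,85))
    out={}
    for k,m,z in(("plate",wh,.030),("ledge",ye,.018),("base",dk,.012)):
        c=blob(m,seed)[:,0]; out[k]=rect(cast(n,c,z))
    return out
SEED={"top":(388,258),"side":(342,318)}
E
python3 - <<'E'
from h import *
for n in SEED:
    p=cv2.imread(f"pics/{n}0.png")
    hs=cv2.cvtColor(p,cv2.COLOR_BGR2HSV)
    for k,v in measure(n,p,SEED[n]).items(): print(n,k,np.round(v[0],1),np.round(v[1:],3))
    if n=="top": print([hs[y,x].tolist() for x,y in((380,235),(340,250),(390,300),(200,300),(420,270),(390,257))], cast(n,[(316,227),(421,196)],.018))
    else: print([hs[y,x].tolist() for x,y in((320,300),(380,270),(290,310),(400,340),(360,340))],cast(n,[(357,257),(416,333)],.018))
E
```

```text
Traceback (most recent call last):
  File "h.py", line 25, in measure
    c=blob(m,seed)[:,0]; out[k]=rect(cast(n,c,z))
      ~~~~^^^^^^^^
  File "h.py", line 13, in blob
    return max(cv2.findContours(m,cv2.RETR_EXTERNAL,cv2.CHAIN_APPROX_NONE)[0],key=cv2.contourArea)
ValueError: max() iterable argument is empty
```

```bash
python3 - <<'E'
from h import *
for n in SEED:
    hs=cv2.cvtColor(cv2.imread(f"pics/{n}0.png"),cv2.COLOR_BGR2HSV)
    if n=="top": print([hs[y,x].tolist() for x,y in((380,240),(340,250),(390,300),(200,300),(395,287),(330,300),(390,257))], cast(n,[(316,227),(421,196)],.018).tolist())
    else: print([hs[y,x].tolist() for x,y in((315,290),(380,270),(290,310),(400,340),(360,340),(410,352),(200,300))],cast(n,[(357,257),(416,333)],.018).tolist())
E
```

```text
[[113, 7, 143], [90, 5, 49], [26, 193, 140], [175, 14, 113], [27, 188, 140], [28, 183, 141], [75, 10, 49]] [[0.6074815606154536, 0.052368116215371935], [0.6644917574870226, -0.12656345936246133]]
[[96, 6, 221], [6, 8, 167], [22, 202, 220], [90, 12, 88], [66, 25, 52], [165, 10, 160], [168, 15, 169]] [[0.6130591800831737, 0.05048383719544691], [0.6641217583059484, -0.13369849448483617]]
```

```bash
sed -i 's/    wh=.*/    lo,dh=(128,62) if n=="top" else (195,105)\n    wh=cv2.inRange(h,(0,0,lo),(180,40,255)); ye=cv2.inRange(h,(18,130,90),(35,255,255))/; s/    dk=.*/    dk=cv2.inRange(h,(0,0,30),(180,60,dh))/' h.py
python3 - <<'E'
from h import *
for n in SEED:
    p=cv2.imread(f"pics/{n}0.png")
    for k,v in measure(n,p,SEED[n]).items(): print(n,k,np.round(v[0],1),np.round(v[1:],3))
E
```

```text
top plate [557.8 -69.3] [129.341  79.116   0.404]
top ledge [502.1 -77.4] [219.223  71.135   0.286]
top base [636.4 -50.9] [246.74  197.065   0.289]
side plate [560.  -67.8] [129.175  78.993   0.402]
side ledge [504.5 -78.3] [223.532  72.227   0.285]
side base [622.2 -53.7] [2.43970e+02 1.70428e+02 2.41000e-01]
```

```bash
python3 - <<'E'
from h import *
o=np.array([.579,-.0552]);a=.286;M=np.array([[np.cos(a),np.sin(a)],[-np.sin(a),np.cos(a)]])
for n,px,z in(("top",[(465,205),(497,190),(478,237),(505,228)],0),("top",[(485,120)],.12),("side",[(503,314)],.12),("side",[(390,402),(418,421),(450,400)],0),("top",[(222,240),(272,222),(280,384)],.02)):
    w=cast(n,px,z); print(n,((w-o)@M.T*1000).round().tolist())
print(M.T@[-.023,-.11]+o)
E
```

```text
top [[30.0, -168.0], [41.0, -232.0], [-30.0, -170.0], [-28.0, -221.0]]
top [[126.0, -193.0]]
side [[121.0, -193.0]]
side [[-30.0, -177.0], [-12.0, -220.0], [46.0, -212.0]]
top [[78.0, 252.0], [85.0, 164.0], [-170.0, 217.0]]
[ 0.58796713 -0.16722049]
```

```bash
cat >> h.py <<'E'
O=np.array([.5795,-.0553]);A=.286
def goto(u,v,z,jaw):
    """prints turn then shift (after turn) in tool axes, cm/rad; jaw: 'u' or 'v'; u,v in mm"""
    s=robot.get_obs(); T=R.from_quat(s["tool_rot"])
    c,sn=np.cos(A),np.sin(A); p=np.r_[O+np.array([c*u-sn*v,sn*u+c*v])/1000,z]
    best=None
    for sg in(1,-1):
        zz=sg*np.array([c,sn,0] if jaw=="u" else [-sn,c,0]); x=np.array([0,0,-1.])
        G=R.from_matrix(np.c_[x,np.cross(zz,x),zz]); r=(T.inv()*G).as_rotvec()
        sh=G.inv().apply(p-s["position"])*100
        dw=s["position"][:2]-O
        print("turn",r.round(3),"then shift cm",sh.round(2), "|turn|",round(np.linalg.norm(r),2))
    print("now uv mm",np.round([c*dw[0]+sn*dw[1],-sn*dw[0]+c*dw[1]],3)*1000,"z",s["position"][2].round(4),"F",s["ft_force"].round(1),"q6",s["q"][5].round(2),"t",s["time"],"grip",s["grip_width"])
E
python3 -c "
from h import *
goto(-23,-98,.12,'u')"
```

```text
turn [ 0.909 -0.002  0.001] then shift cm [ 10.17 -80.72  13.38] |turn| 0.91
turn [-2.233e+00 -1.000e-03 -2.000e-03] then shift cm [ 10.17  80.72 -13.38] |turn| 2.23
now uv mm [-157.  709.] z 0.2217 F [-0.6  0.3 -0.5] q6 -0.18 t 0.1 grip 0.08701790618893745
```

Call:
arm_command(
  plan=[
    [0,0,0,0.182,0,0,4],
    [0,0,0,0.182,0,0,4],
    [0,0,0,0.182,0,0,4],
    [0,0,0,0.182,0,0,4],
    [0,0,0,0.181,0,0,4],
    [0,-5.5,0.9,0,0,0,4],
    [0,-5.5,0.9,0,0,0,4],
    [0,-5.5,0.9,0,0,0,4],
    [0,-5.5,0.9,0,0,0,4],
    [0,-5.5,0.9,0,0,0,4],
    [0,-5.5,0.9,0,0,0,4],
    [0,-5.5,0.9,0,0,0,4],
  ],
)

```text
time: 1.6
position: [0.3898, 0.2159, 0.2181]
tool_rot: [-0.096, 0.703, 0.091, 0.699]
ft_force: [1.0, 0.2, -0.4]
grip_width: 0.0403
```

Call:
arm_command(
  plan=[
    [0,-5.5,0.9,0,0,0,4],
    [0,-5.5,0.9,0,0,0,4],
    [0,-5.5,0.9,0,0,0,4],
    [0,-5.5,0.9,0,0,0,4],
    [0,-5.5,0.9,0,0,0,4],
    [0,-5.5,0.9,0,0,0,4],
    [0,0,0,0,0,0,4],
  ],
)

```text
time: 2.48
position: [0.5325, -0.1032, 0.2185]
tool_rot: [-0.094, 0.703, 0.089, 0.7]
ft_force: [-0.4, 0.2, 0.4]
grip_width: 0.0397
```

```bash
python3 -c "
from h import *
goto(-23,-98,.06,'u')"
```

```text
turn [-0.027 -0.005  0.006] then shift cm [15.85 -6.53  3.56] |turn| 0.03
turn [3.114 0.009 0.008] then shift cm [15.85  6.53 -3.56] |turn| 3.11
now uv mm [-59. -33.] z 0.2185 F [-0.4  0.2  0.4] q6 -0.65 t 2.475 grip 0.03972984823915098
```

Call:
arm_command(
  plan=[
    [0,0,0,-0.027,-0.005,0.006,4],
    [0,-3.5,1.8,0,0,0,4],
    [0,-3.1,1.7,0,0,0,4],
    [5,0,0,0,0,0,4],
    [5,0,0,0,0,0,4],
    [5,0,0,0,0,0,4],
    [0,0,0,0,0,0,4],
  ],
)

```text
time: 3.35
position: [0.5819, -0.1465, 0.065]
tool_rot: [-0.105, 0.7, 0.109, 0.698]
ft_force: [0.3, 0.9, 0.2]
grip_width: 0.0402
```

```bash
python3 -c "
from h import *
goto(-23,-98,.023,'u')
p,d=optics.camera('side');cv2.imwrite('pics/s1.png',cv2.resize(p[150:450,200:600],None,fx=2,fy=2))"
```

```text
turn [ 0.017 -0.002 -0.006] then shift cm [ 4.2  -0.98  0.04] |turn| 0.02
turn [-3.125  0.01  -0.004] then shift cm [ 4.2   0.98 -0.04] |turn| 3.12
now uv mm [-23. -88.] z 0.065 F [0.3 0.9 0.2] q6 -0.74 t 3.35 grip 0.04019228753794379
```

View pics/s1.png

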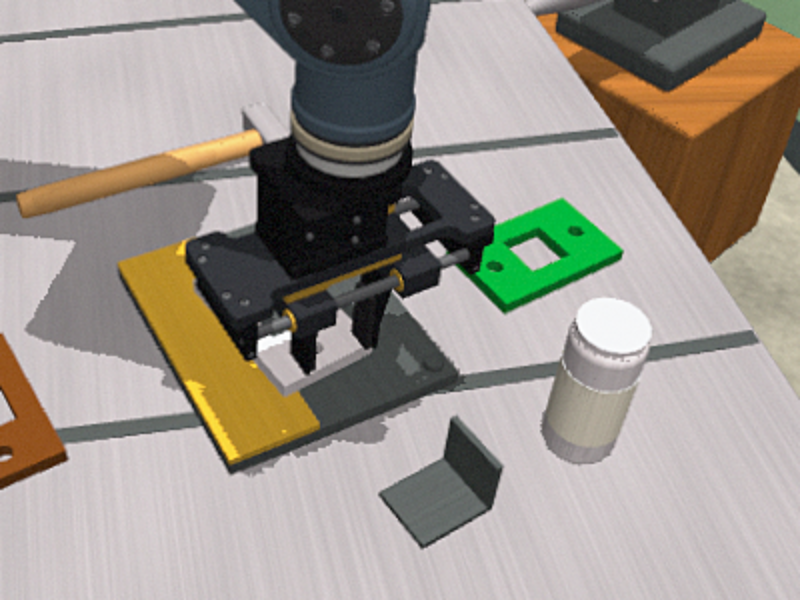

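The fingers, at crop (300,370) and (370,340), are just above the plate's right end. The gripper's wide body clears the can and the bracket. Next I back off along -v and descend.

Call:
arm_command(
  plan=[
    [0,-1.2,0,0.017,0,-0.006,4],
    [0,0,0,0,0,0,4],
    [2.5,0,0,0,0,0,4],
    [1.5,0,0,0,0,0,4],
    [0,0,0,0,0,0,4],
  ],
)

```text
time: 4.03
position: [0.595, -0.1623, 0.0369]
tool_rot: [-0.106, 0.693, 0.096, 0.706]
ft_force: [0.4, -0.5, 0.8]
grip_width: 0.0398
```

```bash
python3 -c "
from h import *
goto(-23,-80,.0225,'u')"
```

```text
turn [0.    0.016 0.016] then shift cm [ 1.44  2.7  -0.77] |turn| 0.02
turn [-3.141 -0.026  0.026] then shift cm [ 1.44 -2.7   0.77] |turn| 3.14
now uv mm [ -15. -107.] z 0.0369 F [ 0.4 -0.5  0.8] q6 -0.73 t 4.025 grip 0.039785706904727436
```

Call:
arm_command(
  plan=[
    [0,0.6,-0.7,0,0.016,0.016,4],
    [0,0,0,0,0,0,4],
    [1.0,0,0,0,0,0,4],
    [0,0,0,0,0,0,4],
  ],
)

```text
time: 4.53
position: [0.5871, -0.1586, 0.0281]
tool_rot: [-0.101, 0.699, 0.101, 0.701]
ft_force: [-0.2, 0.7, 0.5]
grip_width: 0.04
```

```bash
python3 -c "
from h import *
goto(-23,-80,.0225,'u')"
```

```text
turn [0.    0.002 0.001] then shift cm [ 0.56  2.13 -0.11] |turn| 0.0
turn [-3.141e+00 -2.000e-03  3.000e-03] then shift cm [ 0.56 -2.13  0.11] |turn| 3.14
now uv mm [ -22. -101.] z 0.0281 F [-0.2  0.7  0.5] q6 -0.73 t 4.525 grip 0.040042354077979896
```

Call:
arm_command(
  plan=[
    [0.5,0,0,0,0,0,4],
    [0,0,0,0,0,0,4],
    [0,0.5,0,0,0,0,4],
    [0,0.4,0,0,0,0,4],
    [0,0.3,0,0,0,0,4],
    [0,0.3,0,0,0,0,4],
    [0,0.3,0,0,0,0,4],
    [0,0.3,0,0,0,0,4],
    [0,0,0,0,0,0,4],
  ],
)

```text
time: 5.65
position: [0.5822, -0.1387, 0.0229]
tool_rot: [-0.103, 0.698, 0.1, 0.701]
ft_force: [1.2, -1.3, -0.4]
grip_width: 0.0399
```

```bash
python3 - <<'E'
from h import *
goto(-23,-75,.0225,'u')
p,d=optics.camera('side');cv2.imwrite('pics/s2.png',cv2.resize(p[200:400,230:450],None,fx=3,fy=3))
m=measure('side',p,SEED['side'])
print(m['plate'],m['ledge'])
E
```

```text
turn [0.002 0.004 0.005] then shift cm [ 0.04  0.58 -0.21] |turn| 0.01
turn [-3.14  -0.008  0.006] then shift cm [ 0.04 -0.58  0.21] |turn| 3.14
now uv mm [-21. -81.] z 0.0229 F [ 1.2 -1.3 -0.4] q6 -0.71 t 5.65 grip 0.039938930686500035
(array([ 556.26013184, -232.28755188]), np.float32(321.03595), np.float32(126.0811), np.float32(-1.5701187)) (array([504.44110107, -78.49421692]), np.float32(223.68954), np.float32(72.89061), np.float32(0.28792793))
```

View pics/s2.png

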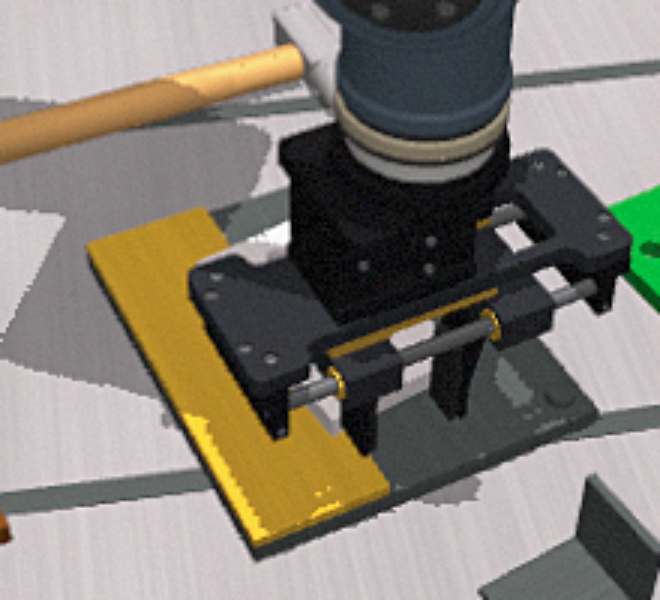

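The fingers are down at the plate's right end, crop (365,440) and (450,400), and the hand hides the plate. I'll push on to about v=-75, back off and measure.

Call:
arm_command(
  plan=[
    [0,0.3,0,0,0,0,4],
    [0,0.3,0,0,0,0,4],
    [0,0.1,0,0,0,0,4],
    [0,0,0,0,0,0,4],
  ],
)

```text
time: 6.2
position: [0.5807, -0.1323, 0.023]
tool_rot: [-0.104, 0.698, 0.099, 0.702]
ft_force: [1.0, -2.4, -1.7]
grip_width: 0.0402
```

Call:
arm_command(
  plan=[
    [0,-1.5,0,0,0,0,4],
    [0,-0.5,0,0,0,0,4],
    [-4,0,0,0,0,0,4],
    [-5,0,0,0,0,0,4],
    [-5,-3,0,0,0,0,4],
    [0,-5,0,0,0,0,4],
    [0,-5,0,0,0,0,4],
    [0,-5,0,0,0,0,4],
    [0,-5,0,0,0,0,4],
  ],
)

```text
time: 7.32
position: [0.6494, -0.3738, 0.1669]
tool_rot: [-0.1, 0.7, 0.104, 0.699]
ft_force: [0.1, -0.5, -0.7]
grip_width: 0.0401
```

```bash
cat >> h.py <<'E'
def look(tag,zp=.030,cams=("top","side")):
    for n in cams:
        p,d=optics.camera(n); cv2.imwrite(f"pics/{n}_{tag}.png",p)
        m=measure(n,p,SEED[n]); P,L=m["plate"],m["ledge"]
        # ledge reference from the unobstructed first picture
        L=measure(n,cv2.imread(f"pics/{n}0.png"),SEED[n])["ledge"]
        u=np.array([np.cos(.286),np.sin(.286)]);v=np.array([-u[1],u[0]]); e=P[0]-(L[0]+79.5*u)
        print(n,"plate uv",(e@u).round(1),(e@v).round(1),"yaw",round(P[3]-.286,3),"dims",P[1],P[2])
E
python3 -c "
from h import *
look('a')
goto(-23,-75,.0225,'u')"
```

```text
top plate uv -22.6 4.7 yaw 0.117 dims 129.14986 79.536125
side plate uv 10.0 25.1 yaw -1.855 dims 351.79776 251.19678
turn [-0.002  0.001 -0.   ] then shift cm [14.4  25.54  0.1 ] |turn| 0.0
turn [ 3.139e+00 -0.000e+00 -1.000e-03] then shift cm [ 14.4  -25.54  -0.1 ] |turn| 3.14
now uv mm [ -24. -330.] z 0.1665 F [0.  0.3 0.6] q6 -0.96 t 7.425 grip 0.04013915639560728
```

View pics/top_a.png

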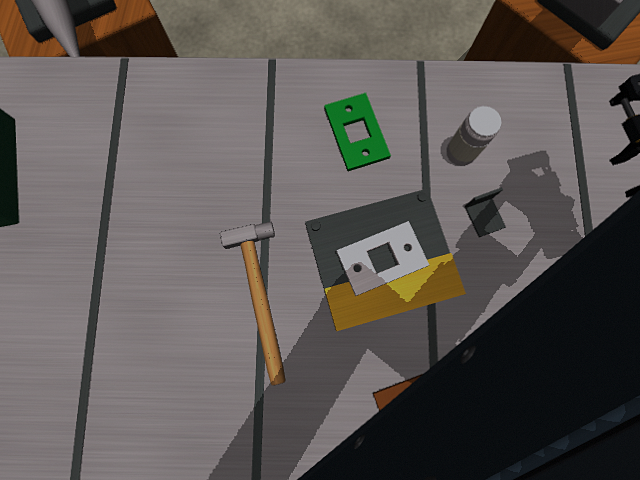

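The top view shows the plate unshadowed enough to fit: centre (383,258), holes at (357,268) and (407,247). It has slid left, to 4.7 mm past centre, still turned by 0.117. Next is a wide two-finger push on the near edge, to square it and advance it.

```bash
python3 -c "
from h import *
goto(-100,4,.12,'v')"
```

```text
turn [-1.573e+00  1.000e-03  1.000e-03] then shift cm [ 4.65  7.6  33.44] |turn| 1.57
turn [ 1.569e+00  1.000e-03 -1.000e-03] then shift cm [  4.65  -7.6  -33.44] |turn| 1.57
now uv mm [ -24. -330.] z 0.1665 F [0.  0.3 0.6] q6 -0.96 t 7.425 grip 0.04013915639560728
```

Call:
arm_command(
  plan=[
    [0,0,0,0.175,0,0,8.7],
    [0,0,0,0.175,0,0,8.7],
    [0,0,0,0.175,0,0,8.7],
    [0,0,0,0.175,0,0,8.7],
    [0,0,0,0.175,0,0,8.7],
    [0,0,0,0.175,0,0,8.7],
    [0,0,0,0.175,0,0,8.7],
    [0,0,0,0.175,0,0,8.7],
    [0,0,0,0.17,0,0,8.7],
    [0,0,0,0,0,0,8.7],
  ],
)

```text
time: 8.68
position: [0.643, -0.3701, 0.1618]
tool_rot: [0.442, 0.562, -0.436, 0.546]
ft_force: [-0.6, -0.2, -0.3]
grip_width: 0.0868
```

Call:
arm_command(
  plan=[
    [0,-1.3,-5.5,0,0,0,8.7],
    [0,-1.3,-5.5,0,0,0,8.7],
    [0,-1.3,-5.5,0,0,0,8.7],
    [0,-1.3,-5.5,0,0,0,8.7],
    [0,-1.3,-5.5,0,0,0,8.7],
    [0,-1.3,-5.5,0,0,0,8.7],
    [0,0,0,0,0,0,8.7],
  ],
)

```text
time: 9.55
position: [0.4808, -0.057, 0.1692]
tool_rot: [0.437, 0.568, -0.43, 0.549]
ft_force: [0.8, -1.5, 0.2]
grip_width: 0.0872
```

```bash
python3 -c "
from h import *
goto(-105,4,.06,'v')"
```

```text
turn [3.106 0.012 0.045] then shift cm [10.92  0.98 -2.22] |turn| 3.11
turn [-0.035 -0.029  0.008] then shift cm [10.92 -0.98  2.22] |turn| 0.05
now uv mm [-95.  26.] z 0.1692 F [ 0.8 -1.5  0.2] q6 0.94 t 9.55 grip 0.08719517557343869
```

Call:
arm_command(
  plan=[
    [0,-1,2.2,-0.035,-0.029,0.008,8.7],
    [0,0,0,0,0,0,8.7],
    [5,0,0,0,0,0,8.7],
    [4.5,0,0,0,0,0,8.7],
    [0,0,0,0,0,0,8.7],
  ],
)

```text
time: 10.18
position: [0.4826, -0.0831, 0.0738]
tool_rot: [0.424, 0.564, -0.421, 0.571]
ft_force: [-0.4, 0.2, 0.8]
grip_width: 0.0869
```

```bash
python3 -c "
from h import *
goto(-105,4,.024,'v')"
```

```text
turn [-3.137  0.014  0.008] then shift cm [4.98 0.42 0.33] |turn| 3.14
turn [ 0.005  0.005 -0.009] then shift cm [ 4.98 -0.42 -0.33] |turn| 0.01
now uv mm [-101.    1.] z 0.0738 F [-0.4  0.2  0.8] q6 0.88 t 10.175 grip 0.08689540589400815
```

Call:
arm_command(
  plan=[
    [2.5,-0.2,-0.3,0,0,-0.009,8.7],
    [1.5,0,0,0,0,0,8.7],
    [0.7,0,0,0,0,0,8.7],
    [0,0,0,0,0,0,8.7],
  ],
)

```text
time: 10.68
position: [0.4854, -0.083, 0.0296]
tool_rot: [0.422, 0.562, -0.422, 0.572]
ft_force: [0.8, 0.2, -1.1]
grip_width: 0.087
```

```bash
python3 -c "
from h import *
goto(-64,4,.023,'v')"
```

```text
turn [-3.137  0.012  0.017] then shift cm [ 0.66 -3.41  0.4 ] |turn| 3.14
turn [ 0.004  0.011 -0.008] then shift cm [ 0.66  3.41 -0.4 ] |turn| 0.01
now uv mm [-98.  -0.] z 0.0296 F [ 0.8  0.2 -1.1] q6 0.89 t 10.675 grip 0.08699741357729752
```

Lower to 0.023, then push forward in steps.

Call:
arm_command(
  plan=[
    [0.65,0,-0.4,0,0.011,-0.008,8.7],
    [0,0,0,0,0,0,8.7],
    [0,0.6,0,0,0,0,8.7],
    [0,0.5,0,0,0,0,8.7],
    [0,0.4,0,0,0,0,8.7],
    [0,0.4,0,0,0,0,8.7],
    [0,0.4,0,0,0,0,8.7],
    [0,0.4,0,0,0,0,8.7],
    [0,0.4,0,0,0,0,8.7],
    [0,0.3,0,0,0,0,8.7],
    [0,0,0,0,0,0,8.7],
  ],
)

```text
time: 12.05
position: [0.5143, -0.0679, 0.0242]
tool_rot: [0.42, 0.571, -0.423, 0.564]
ft_force: [-2.1, -0.9, 2.1]
grip_width: 0.0874
```

```bash
python3 -c "
from h import *
goto(-60,4,.023,'v')
look('b')"
```

```text
turn [-3.135 -0.015 -0.007] then shift cm [ 0.12 -0.61 -0.23] |turn| 3.14
turn [ 0.006 -0.005  0.009] then shift cm [0.12 0.61 0.23] |turn| 0.01
now uv mm [-66.   6.] z 0.0242 F [-2.1 -0.9  2.1] q6 0.94 t 12.05 grip 0.08738386991705424
top plate uv 85.4 44.5 yaw 0.52 dims 345.45975 161.24335
side plate uv -179.8 -108.7 yaw -0.272 dims 82.81319 41.386528
```

View pics/side_b.png

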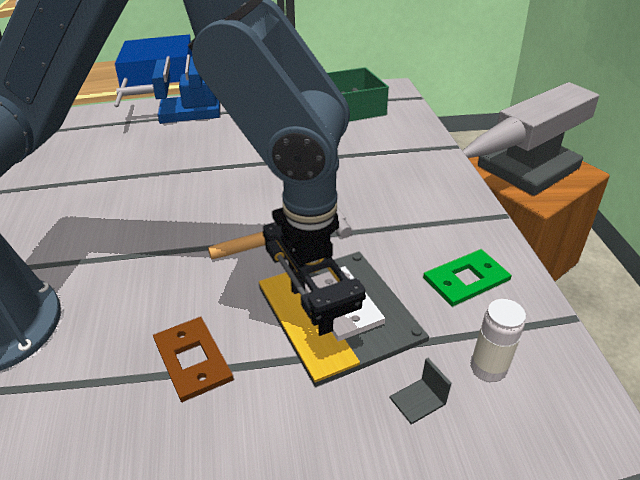

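The side view shows the fingers on the plate's near edge, at (325,320), with the hand hiding part of it. I'll retreat up and to the left so both cameras see the plate.

Call:
arm_command(
  plan=[
    [0,-1.5,0,0,0,0,8.7],
    [-5,-1,0,0,0,0,8.7],
    [-5,0,0,0,0,0,8.7],
    [-2,0,5,0,0,0,8.7],
    [0,0,-5.5,0,0,0,8.7],
    [0,0,-5.5,0,0,0,8.7],
    [0,0,-5.5,0,0,0,8.7],
    [0,0,-5.5,0,0,0,8.7],
    [0,0,-5.5,0,0,0,8.7],
    [0,0,-5.5,0,0,0,8.7],
  ],
)

```text
time: 13.4
position: [0.4212, 0.1889, 0.1467]
tool_rot: [0.433, 0.556, -0.425, 0.568]
ft_force: [0.8, -0.2, 0.3]
grip_width: 0.0871
```

```bash
python3 -c "
from h import *
look('c')
goto(-23,80,.06,'u')"
```

```text
top plate uv -15.6 2.9 yaw 0.007 dims 129.38655 79.28368
side plate uv -15.0 5.4 yaw 0.007 dims 130.15742 79.20856
turn [-1.583  0.018 -0.01 ] then shift cm [  8.66 -20.2    6.13] |turn| 1.58
turn [ 1.559 -0.01  -0.018] then shift cm [ 8.66 20.2  -6.13] |turn| 1.56
now uv mm [-84. 282.] z 0.1466 F [0.  0.2 1. ] q6 1.49 t 13.5 grip 0.08707733882602348
```

Plate is now square (0.007 rad), 15.4 mm short of home and about 3 mm too far left. A small corrective push on the left end comes next.

Call:
arm_command(
  plan=[
    [0,0,0,-0.176,0,0,4],
    [0,0,0,-0.176,0,0,4],
    [0,0,0,-0.176,0,0,4],
    [0,0,0,-0.176,0,0,4],
    [0,0,0,-0.176,0,0,4],
    [0,0,0,-0.176,0,0,4],
    [0,0,0,-0.176,0,0,4],
    [0,0,0,-0.176,0,0,4],
    [0,0,0,-0.176,0,0,4],
    [0,0,0,0,0,0,4],
  ],
)

```text
time: 14.75
position: [0.4252, 0.1836, 0.1467]
tool_rot: [-0.117, 0.685, 0.115, 0.71]
ft_force: [0.2, -0.3, 0.2]
grip_width: 0.04
```

```bash
python3 -c "
from h import *
goto(-15,95,.09,'u')"
```

```text
turn [0.044 0.035 0.008] then shift cm [  5.67 -17.78   6.57] |turn| 0.06
turn [-3.097 -0.012  0.054] then shift cm [ 5.67 17.78 -6.57] |turn| 3.1
now uv mm [-81. 273.] z 0.1467 F [ 0.2 -0.3  0.2] q6 -0.16 t 14.75 grip 0.03996434368125475
```

Call:
arm_command(
  plan=[
    [0,0,0,0.044,0.035,0.008,4],
    [0,-4.4,1.7,0,0,0,4],
    [0,-4.4,1.7,0,0,0,4],
    [0,-4.4,1.6,0,0,0,4],
    [0,-3.8,1.5,0,0,0,4],
    [0,0,0,0,0,0,4],
    [4,0,0,0,0,0,4],
    [3,0,0,0,0,0,4],
    [0,0,0,0,0,0,4],
  ],
)

```text
time: 15.88
position: [0.5391, 0.0286, 0.0756]
tool_rot: [-0.089, 0.699, 0.089, 0.704]
ft_force: [0.2, 0.1, 0.3]
grip_width: 0.0399
```

```bash
python3 -c "
from h import *
goto(-17,92,.023,'u')"
```

```text
turn [-0.034  0.008  0.001] then shift cm [ 5.26  0.01 -0.19] |turn| 0.04
turn [ 3.107e+00  2.000e-03 -1.300e-02] then shift cm [ 5.26 -0.01  0.19] |turn| 3.11
now uv mm [-15.  92.] z 0.0756 F [0.2 0.1 0.3] q6 -0.41 t 15.875 grip 0.039875058418199764
```

Call:
arm_command(
  plan=[
    [2.5,0,-0.2,-0.034,0.008,0,4],
    [1.8,0,0,0,0,0,4],
    [0.8,0,0,0,0,0,4],
    [0,0,0,0,0,0,4],
  ],
)

```text
time: 16.38
position: [0.5386, 0.029, 0.0275]
tool_rot: [-0.101, 0.698, 0.099, 0.702]
ft_force: [0.8, 0.5, -0.8]
grip_width: 0.0401
```

```bash
python3 -c "
from h import *
goto(-17,75.4,.023,'u')"
```

```text
turn [-0.002  0.005  0.003] then shift cm [ 0.45 -1.7  -0.16] |turn| 0.01
turn [ 3.139  0.005 -0.008] then shift cm [0.45 1.7  0.16] |turn| 3.14
now uv mm [-15.  92.] z 0.0275 F [ 0.8  0.5 -0.8] q6 -0.44 t 16.375 grip 0.040127387047482366
```

Call:
arm_command(
  plan=[
    [0.45,0,-0.1,0,0.005,0.003,4],
    [0,0,0,0,0,0,4],
    [0,-0.5,0,0,0,0,4],
    [0,-0.4,0,0,0,0,4],
    [0,-0.3,0,0,0,0,4],
    [0,-0.2,0,0,0,0,4],
    [0,0,0,0,0,0,4],
  ],
)

```text
time: 17.25
position: [0.5433, 0.0148, 0.0252]
tool_rot: [-0.1, 0.699, 0.1, 0.701]
ft_force: [0.3, 0.2, 0.6]
grip_width: 0.04
```

```bash
python3 -c "
from h import *
goto(-17,75.4,.023,'u')"
```

```text
turn [-0.004  0.004  0.001] then shift cm [ 0.22 -0.21 -0.2 ] |turn| 0.01
turn [ 3.138e+00  1.000e-03 -6.000e-03] then shift cm [0.22 0.21 0.2 ] |turn| 3.14
now uv mm [-15.  77.] z 0.0252 F [0.3 0.2 0.6] q6 -0.46 t 17.25 grip 0.040004505511881845
```

Call:
arm_command(
  plan=[
    [0.1,-0.15,0,0,0,0,4],
    [0,-0.15,0,0,0,0,4],
    [0,0,0,0,0,0,4],
  ],
)

```text
time: 17.62
position: [0.5432, 0.013, 0.0243]
tool_rot: [-0.099, 0.699, 0.1, 0.701]
ft_force: [-0.5, 2.6, 2.1]
grip_width: 0.0398
```

Call:
arm_command(
  plan=[
    [0,1,0,0,0,0,4],
    [0,1,0,0,0,0,4],
    [-5,0,0,0,0,0,4],
    [-5,0,0,0,0,0,4],
    [-2,5,-2,0,0,0,4],
    [0,5,-2,0,0,0,4],
    [0,5,-2,0,0,0,4],
    [0,5,-1,0,0,0,4],
    [0,0,0,0,0,0,4],
  ],
)

```text
time: 18.75
position: [0.4116, 0.2103, 0.1467]
tool_rot: [-0.101, 0.697, 0.1, 0.703]
ft_force: [-0.3, 0.4, 0.3]
grip_width: 0.0398
```

```bash
python3 -c "
from h import *
look('d')
goto(-100,0,.12,'v')"
```

```text
top plate uv -16.6 -0.7 yaw -0.005 dims 129.26457 79.32261
side plate uv -16.0 1.6 yaw -0.005 dims 129.23578 79.35196
turn [-1.575  0.004  0.01 ] then shift cm [  2.68   1.57 -29.97] |turn| 1.58
turn [ 1.567  0.01  -0.004] then shift cm [ 2.68 -1.57 29.97] |turn| 1.57
now uv mm [-84. 300.] z 0.1468 F [-0.1 -0.2 -0.2] q6 -0.05 t 18.85 grip 0.03987735442947878
```

Plate is now within about 1 mm laterally and square, with 16 mm to go. Setting up the final two-finger push.

Call:
arm_command(
  plan=[
    [0,0,0,0.175,0,0,8.7],
    [0,0,0,0.175,0,0,8.7],
    [0,0,0,0.175,0,0,8.7],
    [0,0,0,0.175,0,0,8.7],
    [0,0,0,0.175,0,0,8.7],
    [0,0,0,0.175,0,0,8.7],
    [0,0,0,0.175,0,0,8.7],
    [0,0,0,0.175,0,0,8.7],
    [0,0,0,0.17,0,0,8.7],
    [0,0,0,0,0,0,8.7],
  ],
)

```text
time: 20.1
position: [0.4272, 0.1955, 0.1461]
tool_rot: [0.447, 0.544, -0.442, 0.556]
ft_force: [0.5, -0.6, -0.3]
grip_width: 0.0869
```

Call:
arm_command(
  plan=[
    [0,0,5.3,0,0,0,8.7],
    [0,0,5.3,0,0,0,8.7],
    [0,0,5.3,0,0,0,8.7],
    [0,0,5.3,0,0,0,8.7],
    [0,0,5.3,0,0,0,8.7],
    [0,0,3,0,0,0,8.7],
    [0,0,0,0,0,0,8.7],
  ],
)

```text
time: 20.98
position: [0.4976, -0.1089, 0.1493]
tool_rot: [0.443, 0.544, -0.437, 0.563]
ft_force: [-0.5, 0.1, 0.1]
grip_width: 0.087
```

```bash
python3 -c "
from h import *
goto(-92,0,.08,'v')"
```

```text
turn [ 3.082 -0.035 -0.024] then shift cm [ 6.93 -0.17  2.83] |turn| 3.08
turn [-0.059  0.016 -0.023] then shift cm [ 6.93  0.17 -2.83] |turn| 0.07
now uv mm [-94. -28.] z 0.1493 F [-0.5  0.1  0.1] q6 0.9 t 20.975 grip 0.08698590572745771
```

Call:
arm_command(
  plan=[
    [0,0,-2.8,-0.059,0.016,-0.023,8.7],
    [0,0,0,0,0,0,8.7],
    [5,0,0,0,0,0,8.7],
    [4,0,0,0,0,0,8.7],
    [0,0,0,0,0,0,8.7],
  ],
)

```text
time: 21.6
position: [0.492, -0.0816, 0.0578]
tool_rot: [0.422, 0.566, -0.422, 0.569]
ft_force: [-0.6, -0.6, 0.1]
grip_width: 0.0869
```

```bash
python3 -c "
from h import *
goto(-90,0,.023,'v')"
```

```text
turn [-3.135  0.004  0.004] then shift cm [ 3.48 -0.14  0.06] |turn| 3.13
turn [ 0.007  0.002 -0.002] then shift cm [ 3.48  0.14 -0.06] |turn| 0.01
now uv mm [-91.  -1.] z 0.0578 F [-0.6 -0.6  0.1] q6 0.89 t 21.6 grip 0.08685964912596751
```

Call:
arm_command(
  plan=[
    [2,0,0,0.007,0,0,8.7],
    [1.2,0,-0.1,0,0,0,8.7],
    [0.3,0,0,0,0,0,8.7],
    [0,0,0,0,0,0,8.7],
    [0,0.6,0,0,0,0,8.7],
    [0,0.6,0,0,0,0,8.7],
    [0,0.5,0,0,0,0,8.7],
    [0,0.4,0,0,0,0,8.7],
    [0,0.3,0,0,0,0,8.7],
    [0,0,0,0,0,0,8.7],
  ],
)

```text
time: 22.85
position: [0.5183, -0.0746, 0.0278]
tool_rot: [0.423, 0.563, -0.423, 0.57]
ft_force: [-0.9, -0.3, 0.6]
grip_width: 0.0866
```

```bash
python3 -c "
from h import *
goto(-50.5,0,.0225,'v')"
```

```text
turn [-3.138  0.01   0.012] then shift cm [ 0.53 -1.37  0.12] |turn| 3.14
turn [ 0.003  0.007 -0.006] then shift cm [ 0.53  1.37 -0.12] |turn| 0.01
now uv mm [-64.  -1.] z 0.0278 F [-0.9 -0.3  0.6] q6 0.93 t 22.85 grip 0.08660219236797358
```

Call:
arm_command(
  plan=[
    [0,-0.3,0,0,0,0,8.7],
    [0.55,0,0,0,0.007,-0.006,8.7],
    [0,0,0,0,0,0,8.7],
  ],
)

```text
time: 23.22
position: [0.5169, -0.0757, 0.0219]
tool_rot: [0.424, 0.566, -0.422, 0.568]
ft_force: [0.1, -0.3, -0.3]
grip_width: 0.087
```

Call:
arm_command(
  plan=[
    [0,0.4,0,0,0,0,8.7],
    [0,0.3,0,0,0,0,8.7],
    [0,0.3,0,0,0,0,8.7],
    [0,0.3,0,0,0,0,8.7],
    [0,0,0,0,0,0,8.7],
  ],
)

```text
time: 23.85
position: [0.5239, -0.0717, 0.0216]
tool_rot: [0.42, 0.57, -0.424, 0.564]
ft_force: [-0.3, -0.4, -0.8]
grip_width: 0.0871
```

```bash
python3 -c "
from h import *
goto(-50.5,0,.0225,'v')"
```

```text
turn [-3.137 -0.015 -0.006] then shift cm [-0.09 -0.75  0.  ] |turn| 3.14
turn [ 0.005 -0.004  0.009] then shift cm [-0.09  0.75 -0.  ] |turn| 0.01
now uv mm [-58.  -0.] z 0.0216 F [-0.3 -0.4 -0.8] q6 0.94 t 23.85 grip 0.0871304624333507
```

Call:
arm_command(
  plan=[
    [0,0.3,0,0,0,0,8.7],
    [0,0.3,0,0,0,0,8.7],
    [0,0.2,0,0,0,0,8.7],
    [0,0,0,0,0,0,8.7],
  ],
)

```text
time: 24.35
position: [0.531, -0.0692, 0.0214]
tool_rot: [0.42, 0.571, -0.425, 0.563]
ft_force: [-2.5, -2.0, 2.2]
grip_width: 0.087
```

```bash
python3 -c "
from h import *
goto(-50.5,0,.0225,'v')
p,d=optics.camera('side');cv2.imwrite('pics/s3.png',cv2.resize(p[230:390,250:450],None,fx=4,fy=3.7))"
```

```text
turn [-3.136 -0.018 -0.007] then shift cm [-0.11 -0.   -0.03] |turn| 3.14
turn [ 0.005 -0.005  0.012] then shift cm [-0.11  0.    0.03] |turn| 0.01
now uv mm [-51.   0.] z 0.0214 F [-2.5 -2.   2.2] q6 0.95 t 24.35 grip 0.08695651828088419
```

View pics/s3.png

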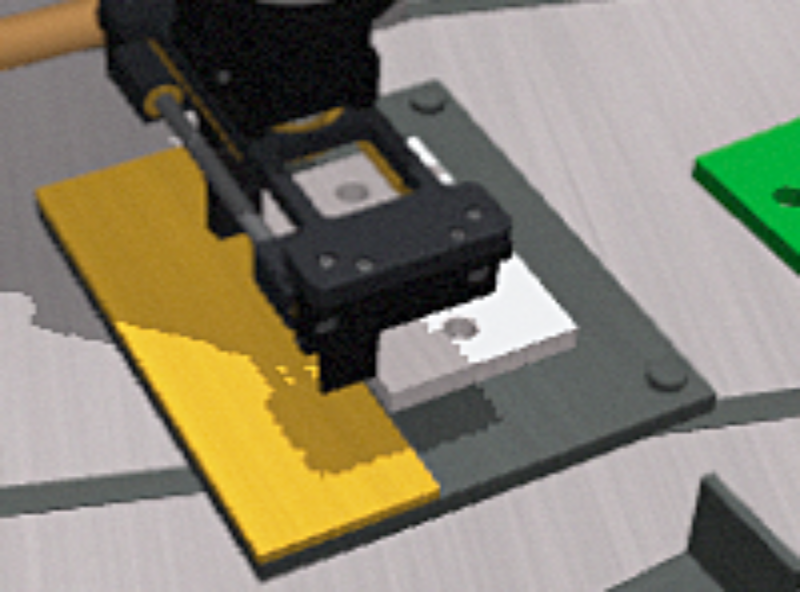

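The plate's near edge is about level with the ledge edge and a grey pin shows in the right hole, crop (460,327). I'll check the plate's height with the depth image.

```bash
cat >> h.py <<'E'
def height(n,d,uv):
    i=optics.camera_info(n); s=cv2.undistortPoints(np.float64(uv).reshape(-1,1,2),i["mtx"],np.array([i["k1"],0,0,0,0]))[:,0]
    Rm=R.from_quat(i["rotation"]); out=[]
    for (x,y),q in zip(uv,s):
        z=np.median(d[y-2:y+3,x-2:x+3]); out.append((i["position"]+Rm.apply(np.r_[q,1]*z))[2]*1000)
    return np.round(out,1)
E
python3 - <<'E'
from h import *
p,d=optics.camera('side')
f=lambda x,y:(250+x//4,230+int(y/3.7))
print(height('side',d,[f(540,320),f(420,350),f(495,340),f(430,160),f(600,300),f(350,500)]))
E
```

```text
[24.  23.9 24.8 24.4 12.4 18.7]
```

Plate top reads 24 mm, with the seat at 12.4 and the ledge at 18.7, so it has dropped. Now I retreat and verify.

Call:
arm_command(
  plan=[
    [0,-1.5,0,0,0,0,8.7],
    [-5,-1,0,0,0,0,8.7],
    [-5,0,0,0,0,0,8.7],
    [-2,0,-5,0,0,0,8.7],
    [0,0,-5.5,0,0,0,8.7],
    [0,0,-5.5,0,0,0,8.7],
    [0,0,-5.5,0,0,0,8.7],
    [0,0,-5.5,0,0,0,8.7],
    [0,0,-5.5,0,0,0,8.7],
    [0,0,0,0,0,0,8.7],
  ],
)

```text
time: 25.7
position: [0.416, 0.242, 0.1464]
tool_rot: [0.428, 0.565, -0.421, 0.566]
ft_force: [0.3, -0.4, -0.2]
grip_width: 0.0869
```

```bash
sed -i 's/,"base",dk,.012//; s/def measure(n,pic,seed):/def measure(n,pic,seed,zp=.030):/; s/("plate",wh,.030)/("plate",wh,zp)/; s/m=measure(n,p,SEED\[n\]); P/m=measure(n,p,SEED[n],zp); P/' h.py
python3 - <<'E'
from h import *
look('e',.024)
p,d=optics.camera('side'); h=cv2.cvtColor(p,cv2.COLOR_BGR2HSV)
c=blob(cv2.inRange(h,(0,0,195),(180,40,255)),SEED['side']); b=cv2.boxPoints(cv2.minAreaRect(c)); m=cv2.approxPolyDP(c,8,True)[:,0]
ctr=m.mean(0); pts=(ctr+.82*(m-ctr)).astype(int); print(pts.tolist(),height('side',d,[tuple(q) for q in pts]))
cv2.imwrite('pics/s4.png',cv2.resize(p[230:390,250:450],None,fx=4,fy=3.7))
print(robot.get_obs()['position'],robot.get_obs()['time'])
E
```

```text
top plate uv -0.2 0.7 yaw 0.004 dims 129.24017 79.18019
side plate uv 0.7 3.0 yaw 0.002 dims 129.08907 79.441315
[[353, 273], [319, 284], [347, 328], [384, 314]] [24.2 24.7 23.8 24.2]
[0.41787114 0.23854185 0.14631811] 25.85
```

View pics/s4.png

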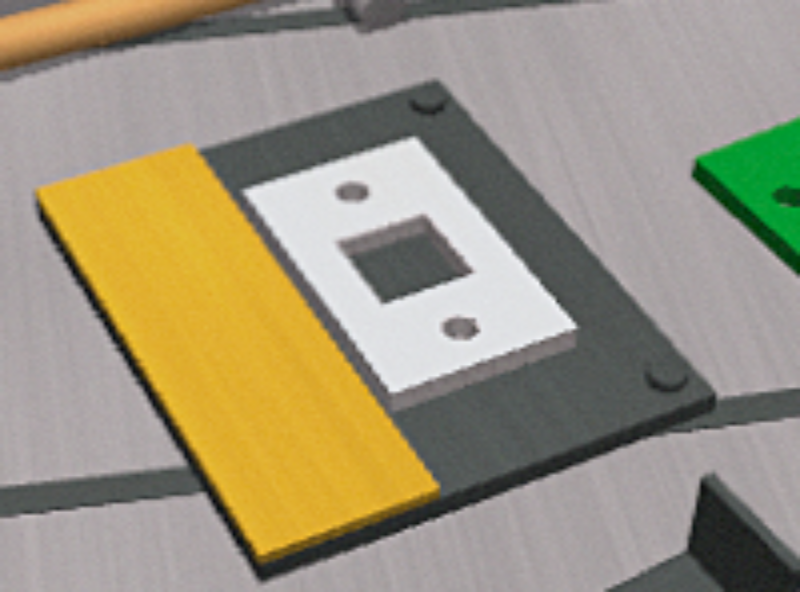

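View pics/top_e.png

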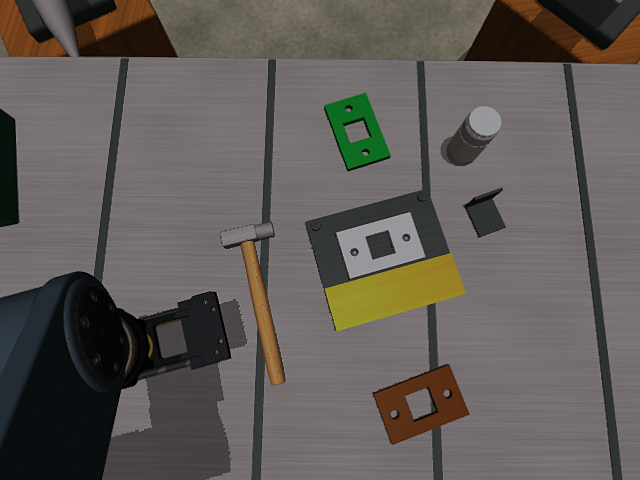

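The plate lies flat, with pins visible in both holes at top-view (354,252) and (406,238) and its long edge parallel to the ledge. All four corners read about 24 mm high. The hammer, can and bracket are where they were, and the hand is clear.

```bash
python3 -c "
from rig import workorder
print(workorder.hand_in())"
```

```text
the job is handed in; nothing more can be done
None
```

The plate is home: it was pushed over both pins, lies flat on the lower seat, and the job is handed in. It was only pushed, never lifted. I used one push on its right end, one on the near edge to square it, a small correction on the left end, and a final two-finger push until it dropped. The job took about 26 s on the robot's clock.

**Last checks:**
- **Height:** the four corners of the plate's top read 23.8 to 24.7 mm, against 24 mm expected when home.
- **Position:** the top camera puts it within 1 mm of home and within 0.004 rad of square, and a pin shows in each hole.
- **Surroundings:** the hammer, can and bracket look unmoved, and the hand is clear. The highest wrist force I read was about 4 N, taken at the end of each move.

**One disagreement:** the side camera reads the plate 3 mm off sideways. I put this down to that view measuring the ledge about 3 mm too long. It read about 2.3 mm more than the top camera in every clear view, and the plate could not have dropped fully if it were really 3 mm off.

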